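# Step-stack the coffee-corner trays

## Robot

A 6-joint arm with a two-finger parallel gripper is mounted at the origin on a cart in front of the work surface, level with it; the furniture and walls round the work are solid. World frame = base frame: x ahead of the robot, y to its left, z up, the work surface at z = 0. Lengths are in m, angles in rad, forces in N, time in s.
With the tool pointing down it reaches from about 0.3 to 0.775 m from the base axis. Payload 14.6 kg.
Tool frame: the origin (TCP) lies between the finger pads; the fingertips stand 14 mm ahead of it and the grasp point (between the pads) lies 5 mm behind it; z points along the fingers, y is the line along which they close (so a half turn about z gives the same grasp; the last joint's range is limited). The gripper opens to 94 mm and grips with 3 to 60 N. Pads are 16 mm wide; open, the fingers measure 119 mm over their backs; the gripper's body (75 mm by 177 mm) begins 78 mm behind the grasp point.
Start: joints at [1.107, 0.3, 1.521, -0, 1.321, -0.067], TCP at [0.213, 0.507, 0.194] pointing down, gripper open.
Joint ranges: [-3.03, 3.03], [-0.79, 2.21], [0.23, 2.52], [-1.04, 4.18], [0, 3.07], [-2.55, 2.55]. Speed limits (rad/s): [2.22, 2.22, 2.57, 3.14, 3.14, 3.14].

## Interface

Orientations are given as [roll, pitch, yaw] about the fixed x, y, z axes, in that order (R = Rz(yaw) Ry(pitch) Rx(roll)).
In Python, from station import ctrl gives the robot as it stands. The module is installed in compiled form; this text tells all that it offers.
- The arm moves only by the tool move_arm, never from a script. Its argument "targets" is a list of rows, each a list of 7 numbers: the opening, from -1 (shut) to 1 (fully open), then the shift along the tool's x, y, z in units of 50 mm (1.0 is 50 mm), then the turn, a rotation vector about the tool's x, y, z in rad. A call has 1 to 12 rows; each row is the pose to reach, as a shift and turn from the pose commanded when the call began, along the tool's axes at that moment; what a row does not reach only later rows make up. A row lasts 1/10 s, in which the tool goes at most 50 mm and 8.59 degrees, less where a joint would pass 70% of its speed; a pose out of reach is approached as far as the arm can. A call with a gripper value outside its range is refused whole. The fingers move at their own pace and stop on an object; "grip_force" is the grip in N (left out, the last holds). Time passes only in rows, so rows that repeat a pose let the fingers close. It gives the time, the measured TCP pose, the force, the opening and the grip force at its end, in the units of the state.
- ctrl.get_obs(): the state, without advancing time (a new reading comes with each control period).
- ctrl.camera(name): name is "scene" or "top" or "wrist"; returns (picture, depth): 480x640x3 uint8, red, green, blue; 480x640 float32, m along the optical axis (not along the pixel's ray), 0 where there is no reading.
- ctrl.camera_params(name): a dict with "intrinsics" (3x3 intrinsics, pixels), "rvec" (rotation vector, rad) and "tvec" (3), from world to camera coordinates, as OpenCV has them; the wrist camera has in their place "T_tool_cam" (4x4, takes a point from camera to tool coordinates, whose origin is the TCP and whose axes are the flange's). Camera axes: x right, y down, z forward; pixel columns grow to the right and rows downward; lengths in m; the calibration is good to about 2 mm. A picture is of the moment at which its call begins: read the wrist's pose just before it. camera_params takes no time and is no camera call.
- ctrl.hand_in(): hands the job in; it is judged then, once.
Trained networks look in the newest picture that a camera, given by its name, has taken for a name from the list of things; names that differ only in an ending like _2 or _b are one class to them, and where a whole thing is asked for, a point or a joint stands for the part that bears it (a point fixed in the world has none). Each returns a list of dicts, best first, with "score" (0 to 1); they miss things now and then, are a little off and sometimes report something else, mostly with a low value. They report only what shows in the picture. A call takes as long as a camera call.
- ctrl.cut_out(camera, target): "region" (480x640 bool, what is visible of it) and "point" ([column, row] in pixels, amid what is visible of it).
- ctrl.tip_of(camera, target): "point" ([column, row] in pixels: a listed point, or the origin of a listed thing).
The state is a dict: "time_s": time; "qpos": joint angles; "joint_vel": joint speeds; "tau": joint torques, N m; "ee_pos": TCP position; "eef_rot": TCP orientation; "force": force on the tool from outside, world axes, zero at the start; "moment": the same for the moment, N m; "grip_width": finger opening in m; "grip_force": force on a finger pad.
Only numpy, scipy, OpenCV 4.12 (cv2) and the standard library are available. Lean on these libraries where they do the work, as an engineer would, in place of code of your own. Each camera call takes 0.05 s, during which the arm holds its last target. There are 200 camera calls.

## Task

Stack the sachet trays in alternating steps so that one can still reach into each of them: set the blue tray lengthways on the rims of the white base tray, shifted 50 mm (a third of its length) away from the base's red pull tab, then set the green tray on the rims of the blue one, shifted 50 mm back towards the tab, so that it lies straight above the base. The trays must be parallel, level and in line sideways; leave the white base tray where it stands and the yellow tray alone.

Things in the scene. Friction and masses are not known exactly. Their poses are not given: they have to be found in the camera images.
- base_tray_mid (a point): White tray, bottom of the stack, on the worktop at the robot's left, its length roughly along the front edge. 150 long (x) x 60 wide (y) x 45 mm high, walls 4 mm, open top, flat rims and underside. Point: its centre, 22.5 mm above its underside. Its red pull tab (40 mm wide, 19 mm out) is on the -x end, so the blue tray is shifted towards its +x. Loose, 0.6 kg.
- blue_tray_mid (a point): Blue empty tray, middle of the stack; at first on the worktop, its length roughly away from the robot. 150 long (x) x 60 wide (y) x 45 mm high, walls 4 mm, open top, flat rims and underside. Point: its centre, 22.5 mm above its underside. About 0.12 kg, both ends alike; can be gripped from above across its width, outside the long walls, at 30 N.
- green_tray_mid (a point): Green empty tray, top of the stack; at first on the worktop in a row with the blue and yellow ones, in any order. Same shape, size, weight and point as the blue tray.
- yellow_tray_mid (a point): Yellow empty tray of the same shape, size and point, not part of the stack; it stands in the same row and stays there.

How it is judged:
By the outcome, as a careful person would: the job done as asked, in the order asked, and still so for the second after the job is handed in, with the robot touching nothing.
It also fails if it takes over 64 s, if anything falls off the work surface, if the arm or the gripper's body presses on something with over 40 N, if the wrist force passes 120 N, or if a joint passes its speed limit or range.

## Working session

There is one attempt and no reset: what is moved stays moved. The work goes in short steps, Python scripts to look and compute and a tool call to move; the robot and the scene stay as the last step left them, time stands still between calls to the robot, and variables do not carry over. Pictures are saved under pics/ and viewed, at most 10 in all, crops included, and the job is handed in when it is done.

Besides the shell and the picture viewer there is one more tool, called after "Request:" in YAML: its name, and indented under it one key for each argument. move_arm: Moves the arm, as the interface text tells. Its arguments: {"type":"object","properties":{"targets":{"type":"array"},"grip_force":{"type":"number"}},"required":["targets"]}

```bash
mkdir -p pics
cat > h.py <<'E'
import numpy as np, cv2
from scipy.spatial.transform import Rotation as R
from station import ctrl
def world(cam,depth,o=None):
    p=ctrl.camera_params(cam);K=np.array(p["intrinsics"])
    v,u=np.mgrid[0:480,0:640]
    P=np.stack([(u-K[0,2])/K[0,0]*depth,(v-K[1,2])/K[1,1]*depth,depth],-1)
    if cam=="wrist":
        T=np.array(p["T_tool_cam"]);Rw=R.from_euler('xyz',o["eef_rot"]).as_matrix() if len(o["eef_rot"])==3 else R.from_quat(o["eef_rot"]).as_matrix()
        W=(P@T[:3,:3].T+T[:3,3])@Rw.T+np.array(o["ee_pos"])
    else:
        Rm=cv2.Rodrigues(np.array(p["rvec"],float))[0]
        W=(P-np.array(p["tvec"]).ravel())@Rm
    W[depth<=0]=np.nan
    return W
def save(n,im): cv2.imwrite(f"pics/{n}.png",im[:,:,::-1])
def rect(W,m,zlo,zhi):
    q=W[m];q=q[np.isfinite(q).all(1)];s=q[(q[:,2]>zlo)&(q[:,2]<zhi)]
    if len(s)<20: return None
    c,wh,a=cv2.minAreaRect((s[:,:2]*1000).astype(np.float32))
    if wh[0]<wh[1]: wh=wh[::-1];a+=90
    a=(a+90)%180-90
    return np.round(c,1),np.round(wh,1),round(a,2),len(s),round(float(np.median(s[:,2])),4)
E
python3 - <<'E'
from h import *
o=ctrl.get_obs();print(o)
for cam in("top","scene"):
    im,d=ctrl.camera(cam);save(cam,im);W=world(cam,d)
    for t in("base","blue","green","yellow"):
        for r in ctrl.cut_out(cam,t+"_tray_mid")[:2]:
            m=r["region"];print(cam,t,round(r["score"],2),np.round(r["point"]),m.sum(),np.nanmax(W[m][:,2]),rect(W,m,.038,.052))
E
```

```text
{'time_s': 0.0, 'qpos': array([ 1.10737868e+00,  3.00443443e-01,  1.52161410e+00,  1.36941074e-05,
        1.32072316e+00, -6.66047135e-02]), 'joint_vel': array([ 0.00023423, -0.00049945,  0.00040096,  0.00099388,  0.00015627,
       -0.00015533]), 'tau': array([-1.33358819e-03, -5.31824470e+01, -3.52719426e+01,  7.06800004e-02,
        2.45752058e-02, -8.07385049e-05]), 'ee_pos': array([0.2124333 , 0.50699709, 0.19318755]), 'eef_rot': array([-3.14040813e+00, -9.23053122e-05,  2.74477627e+00]), 'force': array([ 0.10028359, -0.85602994, -0.10580847]), 'moment': array([-0.00098489,  0.01690349,  0.01443662]), 'grip_force': 0.0, 'grip_width': 0.0941898794142304}
top base 0.8 [192. 268.] 2444 0.052263077604676855 (array([416.1, 247.5]), array([168.7,  58.4]), 89.75, 573, 0.0443)
top blue 0.73 [399. 239.] 2331 0.05081467224677672 (array([ 485.9, -162.1]), array([150.1,  60.8]), -15.36, 441, 0.0449)
top green 0.72 [319. 260.] 2235 0.05167456231447051 (array([435. ,  -5.1]), array([149.9,  59.9]), 14.75, 390, 0.0453)
top yellow 0.78 [469. 259.] 2575 0.05030925525455492 (array([ 437.1, -310. ]), array([149.9,  62.2]), 12.15, 501, 0.0445)
scene base 0.95 [235. 197.] 1985 0.04826356678834158 (array([416.4, 247. ]), array([172.1,  61.5]), 89.8, 471, 0.0419)
scene blue 0.63 [375. 304.] 3813 0.04797917643415303 (array([ 485.6, -163.8]), array([150. ,  64.3]), -15.76, 777, 0.0428)
scene green 0.89 [300. 264.] 3100 0.04705367191727243 (array([435. ,  -6.8]), array([151.5,  63.1]), 14.38, 640, 0.0425)
scene green 0.4 [376. 304.] 3868 0.04797917643415303 (array([ 486. , -163.9]), array([151.5,  64.3]), -15.76, 800, 0.0429)
```

View pics/top.png

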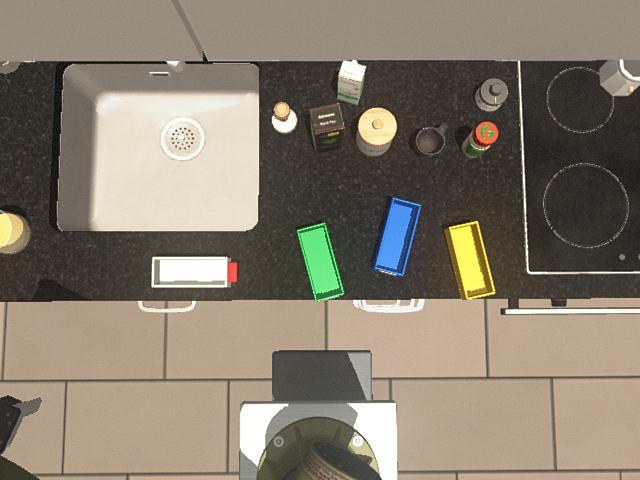

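View pics/scene.png

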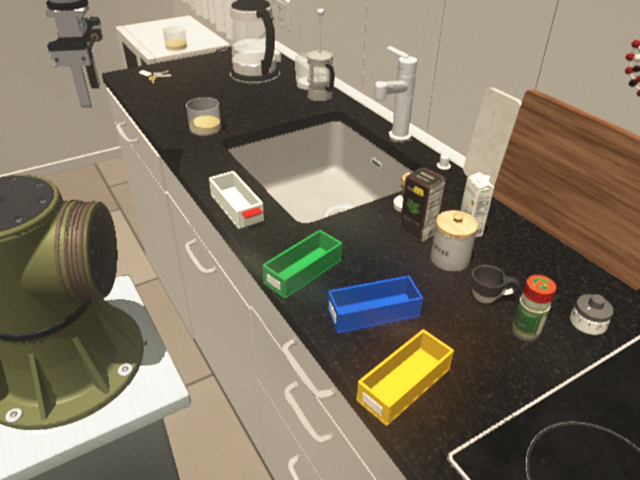

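The top view shows the white base at (190,272) with its tab on the right (235,271). That makes base +x about world +y. Green is at (320,261), blue at (398,237) and yellow at (470,260), and the sizes match 150x60. I'll refine the base's pose next.

```bash
cat >> h.py <<'E'
def plan(x,y,z,yawdeg):
    o=ctrl.get_obs();Rn=R.from_euler('xyz',o["eef_rot"]);Rt=R.from_euler('xyz',[np.pi,0,np.radians(yawdeg)])
    s=Rn.inv().apply(np.array([x,y,z])-o["ee_pos"])/.05
    print("plan",np.round(s,3),np.round((Rn.inv()*Rt).as_rotvec(),4),"dist",np.round(np.linalg.norm(s)*50))
def basefit(cam,d,im,W,m):
    hsv=cv2.cvtColor(im,cv2.COLOR_RGB2HSV); k=cv2.dilate(m.astype(np.uint8),np.ones((5,5)))>0
    return rect(W,k&(hsv[...,1]<90),.038,.052)
E
python3 - <<'E'
from h import *
print(np.round(ctrl.camera_params("wrist")["T_tool_cam"],3).tolist())
o=ctrl.get_obs();im,d=ctrl.camera("top");W=world("top",d)
print(basefit("top",d,im,W,ctrl.cut_out("top","base_tray_mid")[0]["region"]))
plan(.40,.25,.30,90)
E
```

```text
[[0.0, -0.959, -0.283, 0.082], [1.0, 0.0, 0.0, -0.0], [-0.0, -0.283, 0.959, -0.192], [0.0, 0.0, 0.0, 1.0]]
(array([416.1, 256.8]), array([151.3,  58.4]), 89.86, 440, 0.0458)
plan [-5.446 -3.297 -2.125] [-0.     0.     1.174] dist 336.0
```

Request:
move_arm:
  targets:
    - [1,-5.47,-2.52,-1.34,0,0,1.174]
    - [1,-5.47,-2.52,-1.34,0,0,1.174]
    - [1,-5.47,-2.52,-1.34,0,0,1.174]
    - [1,-5.47,-2.52,-1.34,0,0,1.174]
    - [1,-5.47,-2.52,-1.34,0,0,1.174]
    - [1,-5.47,-2.52,-1.34,0,0,1.174]
    - [1,-5.47,-2.52,-1.34,0,0,1.174]
    - [1,-5.47,-2.52,-1.34,0,0,1.174]
    - [1,-5.47,-2.52,-1.34,0,0,1.174]
    - [1,-5.47,-2.52,-1.34,0,0,1.174]
    - [1,-5.47,-2.52,-1.34,0,0,1.174]
    - [1,-5.47,-2.52,-1.34,0,0,1.174]

```text
time_s: 1.8
ee_pos: [0.4159, 0.2856, 0.2607]
eef_rot: [-3.142, 0.0, 1.573]
force: [-0.4, -0.4, 0.6]
grip_width: 0.0937
grip_force: 0.0
```

Run:
```python
from h import *
o=ctrl.get_obs();im,d=ctrl.camera("wrist");W=world("wrist",d,o);save("w1",im)
print(o["ee_pos"],np.degrees(o["eef_rot"]),o["joint_vel"].round(3))
r=ctrl.cut_out("wrist","base_tray_mid")
if r: 
    m=r[0]["region"];print(r[0]["score"],rect(W,m,.038,.052),basefit("wrist",d,im,W,m),)
plan(.4859,-.145,.24,164.6)
```

```text
[0.41587977 0.28561161 0.26070924] [-1.79994987e+02  3.45662078e-03  9.01376405e+01] [-0.003  0.    -0.     0.001 -0.002  0.011]
0.94 (array([416.8, 246.1]), array([168.5,  60. ]), 89.74, 2220, 0.0451) (array([416.8, 253.9]), array([152.9,  60. ]), 89.74, 1756, 0.0455)
plan [-8.613  1.386  0.415] [-0.      0.     -1.3005] dist 437.0
```

View pics/w1.png

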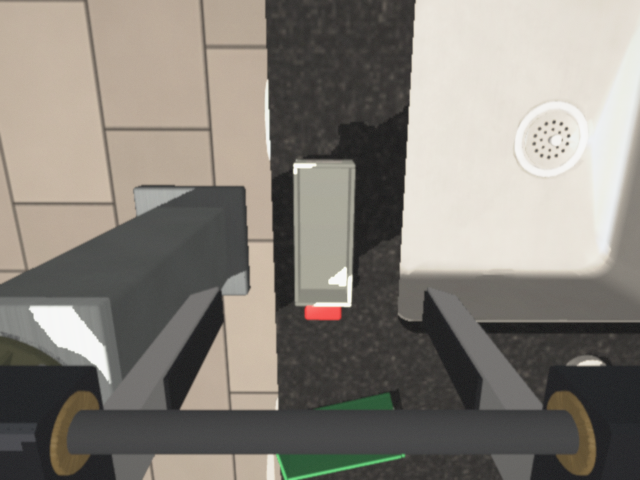

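The wrist view shows the base at (324,232), 60 mm wide at the right height, with its tab at (323,313) on the -y side. Its centre is about (0.4168, 0.2553). I'll view blue from the same relative pose so that the camera bias cancels.

Request:
move_arm:
  targets:
    - [1,-8.8,0.8,0,0,0,-1.3]
    - [1,-8.8,0.8,0,0,0,-1.3]
    - [1,-8.8,0.8,0,0,0,-1.3]
    - [1,-8.8,0.8,0,0,0,-1.3]
    - [1,-8.8,0.8,0,0,0,-1.3]
    - [1,-8.8,0.8,0,0,0,-1.3]
    - [1,-8.8,0.8,0,0,0,-1.3]
    - [1,-8.8,0.8,0,0,0,-1.3]
    - [1,-8.8,0.8,0,0,0,-1.3]
    - [1,-8.8,0.8,0,0,0,-1.3]
    - [1,-8.8,0.8,0,0,0,-1.3]
    - [1,-8.8,0.8,0,0,0,-1.3]

```text
time_s: 3.1
ee_pos: [0.4559, -0.156, 0.2604]
eef_rot: [3.142, -0.001, 2.869]
force: [0.1, 0.6, 0.1]
grip_width: 0.094
grip_force: 0.0
```

Run:
```python
from h import *
o=ctrl.get_obs();im,d=ctrl.camera("wrist");W=world("wrist",d,o);save("w2",im)
print(o["ee_pos"],np.degrees(o["eef_rot"]),o["joint_vel"].round(3))
for r in ctrl.cut_out("wrist","blue_tray_mid")[:2]:
    m=r["region"];f=rect(W,m,.038,.052);print(r["score"],r["point"],f)
    if f: plan(f[0][0]/1000,f[0][1]/1000,.029,f[2]+180)
```

```text
[ 0.45594217 -0.15596369  0.26041935] [ 1.79999333e+02 -3.51231513e-02  1.64377944e+02] [ 0.053 -0.021  0.018  0.006  0.003  0.063]
0.64 [323.6, 232.5] (array([ 486.7, -163.4]), array([150.3,  60. ]), -15.38, 1783, 0.0456)
plan [-0.64  -0.015  4.634] [ 0.0002 -0.0001 -0.003 ] dist 234.0
```

Request:
move_arm:
  targets:
    - [1,-0.64,-0.02,0.8,0,0,-0.003]
    - [1,-0.64,-0.02,1.6,0,0,-0.003]
    - [1,-0.64,-0.02,2.4,0,0,-0.003]
    - [1,-0.64,-0.02,3.2,0,0,-0.003]
    - [1,-0.64,-0.02,3.8,0,0,-0.003]
    - [1,-0.64,-0.02,4.3,0,0,-0.003]
    - [1,-0.64,-0.02,4.6,0,0,-0.003]
    - [1,-0.64,-0.02,4.63,0,0,-0.003]
    - [1,-0.64,-0.02,4.63,0,0,-0.003]
    - [1,-0.64,-0.02,4.63,0,0,-0.003]
    - [1,-0.64,-0.02,4.63,0,0,-0.003]
  grip_force: 30

```text
time_s: 4.3
ee_pos: [0.4872, -0.1641, 0.0302]
eef_rot: [-3.141, 0.002, 2.874]
force: [0.7, 0.4, 0.1]
grip_width: 0.0941
grip_force: 0.0
```

Request:
move_arm:
  targets:
    - [-0.3,0,0,0,0,0,0]
    - [-0.3,0,0,0,0,0,0]
    - [-0.3,0,0,0,0,0,0]
    - [-0.3,0,0,0,0,0,0]
    - [-0.3,0,0,0,0,0,0]
    - [-0.3,0,0,0,0,0,0]
    - [-0.3,0,0,0,0,0,0]
    - [-0.3,0,0,0,0,0,0]
    - [-0.3,0,0,0,0,0,0]
    - [-0.3,0,0,0,0,0,0]
  grip_force: 30

```text
time_s: 5.3
ee_pos: [0.4867, -0.1642, 0.0293]
eef_rot: [-3.142, 0.0, 2.874]
force: [0.2, -0.1, -0.2]
grip_width: 0.0588
grip_force: 30.0
```

Request:
move_arm:
  targets:
    - [-0.3,0,0,-0.5,0,0,0]
    - [-0.3,0,0,-1.3,0,0,0]
    - [-0.3,0,0.4,-2.1,0,0,0.05]
    - [-0.3,0.3,1.2,-2.6,0,0,0.15]
    - [-0.3,0.7,2.0,-2.6,0,0,0.28]
    - [-0.3,1.05,2.8,-2.6,0,0,0.41]
    - [-0.3,1.4,3.6,-2.6,0,0,0.54]
    - [-0.3,1.8,4.4,-2.6,0,0,0.67]
    - [-0.3,2.2,5.2,-2.6,0,0,0.8]
    - [-0.3,2.6,6.0,-2.6,0,0,0.93]
    - [-0.3,2.95,6.8,-2.6,0,0,1.06]
    - [-0.3,3.3,7.5,-2.6,0,0,1.17]

```text
time_s: 6.5
ee_pos: [0.4262, 0.2428, 0.1592]
eef_rot: [3.141, 0.0, 1.699]
force: [1.2, 1.2, -1.1]
grip_width: 0.0594
grip_force: 30.0
```

Run:
```python
from h import *
plan(.417,.3053,.160,89.74)
```

```text
plan [ 1.263 -0.023 -0.016] [1.000e-04 1.000e-04 1.323e-01] dist 63.0
```

Request:
move_arm:
  targets:
    - [-0.3,0.6,0,0,0,0,0.07]
    - [-0.3,1.1,-0.02,0,0,0,0.12]
    - [-0.3,1.2,-0.02,0,0,0,0.132]
    - [-0.3,1.2,-0.02,0,0,0,0.132]
    - [-0.3,1.2,-0.02,0,0,0,0.132]
    - [-0.3,1.2,-0.02,0,0,0,0.132]
    - [-0.3,1.2,-0.02,0,0,0,0.132]

```text
time_s: 7.2
ee_pos: [0.4181, 0.2998, 0.1593]
eef_rot: [3.141, -0.0, 1.571]
force: [0.1, 0.5, -1.5]
grip_width: 0.0593
grip_force: 30.0
```

Run:
```python
from h import *
o=ctrl.get_obs();im,d=ctrl.camera("wrist");W=world("wrist",d,o);save("w3",im)
print(o["ee_pos"],np.degrees(o["eef_rot"]),o["joint_vel"].round(3))
for r in ctrl.cut_out("wrist","blue_tray_mid")[:1]:
    m=r["region"];print(rect(W,m,.165,.185),np.nanpercentile(W[m][:,2],[50,90,99]))
    q=W[m];q=q[(q[:,2]>.165)&(q[:,2]<.185)];A=np.c_[q[:,:2]-q[:,:2].mean(0),np.ones(len(q))];print("tilt",np.linalg.lstsq(A,q[:,2],rcond=None)[0])
plan(.417,.3053,.160,89.74)
plan(.417,.3053,.0755,89.74)
```

```text
[0.41812017 0.29975069 0.15934379] [ 1.79992966e+02 -1.47585492e-03  9.00177475e+01] [ 0.004  0.002 -0.003  0.001 -0.001  0.002]
(array([418. , 306.4]), array([137.5,  60.4]), -89.86, 7571, 0.1755) [0.13551021 0.17551986 0.17676957]
tilt [0.00118478 0.00778468 0.17445155]
plan [ 0.106 -0.021 -0.014] [ 0.0001 -0.      0.005 ] dist 5.0
plan [ 0.106 -0.021  1.676] [ 0.0001 -0.      0.005 ] dist 84.0
```

View pics/w3.png

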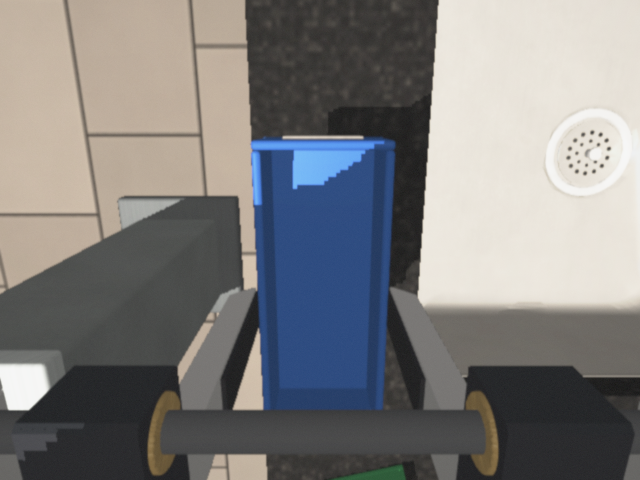

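The tray hangs straight, level and centred, with its rim at 0.1755 and the base below it. I'm lowering it now.

Request:
move_arm:
  targets:
    - [-0.3,0.106,-0.022,0,0,0,0.006]
    - [-0.3,0.106,-0.022,0.3,0,0,0.006]
    - [-0.3,0.106,-0.022,0.7,0,0,0.006]
    - [-0.3,0.106,-0.022,1.1,0,0,0.006]
    - [-0.3,0.106,-0.022,1.4,0,0,0.006]
    - [-0.3,0.106,-0.022,1.55,0,0,0.006]
    - [-0.3,0.106,-0.022,1.6,0,0,0.006]
    - [-0.3,0.106,-0.022,1.64,0,0,0.006]
    - [-0.3,0.106,-0.022,1.66,0,0,0.006]
    - [-0.3,0.106,-0.022,1.66,0,0,0.006]
    - [-0.3,0.106,-0.022,1.66,0,0,0.006]

```text
time_s: 8.4
ee_pos: [0.4169, 0.3058, 0.0766]
eef_rot: [3.141, -0.0, 1.566]
force: [-0.5, -0.6, -1.8]
grip_width: 0.0596
grip_force: 30.0
```

Run:
```python
from h import *
o=ctrl.get_obs();print(o["ee_pos"],np.degrees(o["eef_rot"]),o["force"],o["joint_vel"].round(3))
plan(.417,.3053,.0745,89.74)
```

```text
[0.41689077 0.30583548 0.07662371] [ 1.79969972e+02 -1.79901119e-02  8.97110868e+01] [-0.45798165 -0.60099985 -1.76870603] [-0.     0.     0.     0.001 -0.002 -0.001]
plan [-0.011  0.002  0.042] [ 0.0005 -0.0003 -0.0005] dist 2.0
```

Request:
move_arm:
  targets:
    - [-0.3,-0.01,0,0.015,0,0,0]
    - [-0.3,-0.01,0,0.03,0,0,0]
    - [-0.3,-0.01,0,0.04,0,0,0]
    - [-0.3,-0.01,0,0.045,0,0,0]
    - [-0.3,-0.01,0,0.045,0,0,0]
    - [-0.3,-0.01,0,0.045,0,0,0]

```text
time_s: 9.0
ee_pos: [0.4168, 0.3052, 0.0742]
eef_rot: [3.142, 0.0, 1.566]
force: [-2.2, -1.3, 5.2]
grip_width: 0.0593
grip_force: 30.0
```

Light contact at 5 N, so I'll release and rise.

Request:
move_arm:
  targets:
    - [0.5,0,0,0,0,0,0]
    - [0.9,0,0,0,0,0,0]
    - [0.9,0,0,0,0,0,0]
    - [0.9,0,0,0,0,0,0]
    - [0.9,0,0,0,0,0,0]

```text
time_s: 9.5
ee_pos: [0.4167, 0.3053, 0.0739]
eef_rot: [3.142, -0.0, 1.566]
force: [-0.6, 0.2, 0.0]
grip_width: 0.0892
grip_force: 0.0
```

Request:
move_arm:
  targets:
    - [1,0,0,-0.4,0,0,0]
    - [1,0,0,-1.2,0,0,0]
    - [1,0,0,-2.0,0,0,0]
    - [1,0,0,-2.8,0,0,0]
    - [1,0,0,-3.6,0,0,0]
    - [1,0,0,-4.4,0,0,0]
    - [1,0,0,-4.6,0,0,0]
    - [1,0,0,-4.6,0,0,0]
    - [1,0,0,-4.6,0,0,0]
    - [1,0,0,-4.6,0,0,0]

```text
time_s: 10.5
ee_pos: [0.4164, 0.305, 0.3023]
eef_rot: [-3.139, 0.002, 1.566]
force: [-0.5, -0.3, -0.8]
grip_width: 0.0943
grip_force: 0.0
```

Run:
```python
from h import *
o=ctrl.get_obs();im,d=ctrl.camera("wrist");W=world("wrist",d,o);save("w4",im)
print(o["ee_pos"],np.degrees(o["eef_rot"]),o["joint_vel"].round(3))
b=ctrl.cut_out("wrist","blue_tray_mid");print("blue",rect(W,b[0]["region"],.083,.098))
for r in ctrl.cut_out("wrist","base_tray_mid")[:1]: print("base",rect(W,r["region"],.038,.052))
im,d=ctrl.camera("top");W=world("top",d)
for r in ctrl.cut_out("top","blue_tray_mid")[:1]: print("top blue",rect(W,r["region"],.083,.098))
for r in ctrl.cut_out("top","base_tray_mid")[:1]: print("top base",rect(W,r["region"],.038,.052))
plan(.4057,-.0145,.261,14.6)
```

```text
[0.41639814 0.30502084 0.30225138] [-1.79866363e+02  8.62384864e-02  8.97118931e+01] [ 0.001 -0.002 -0.005 -0.001  0.007  0.003]
blue (array([416.9, 305.6]), array([148.5,  60. ]), 89.61, 1675, 0.0906)
base (array([416.7, 187.6]), array([59.9, 51.8]), 0.24, 806, 0.0418)
top blue (array([416.2, 306.7]), array([152.1,  59.7]), 89.75, 564, 0.0903)
top base (array([414.9, 196.2]), array([66.2, 56.3]), -89.83, 294, 0.0425)
plan [-6.395 -0.188  0.855] [-2.000e-04  6.000e-04  1.311e+00] dist 323.0
```

View pics/w4.png

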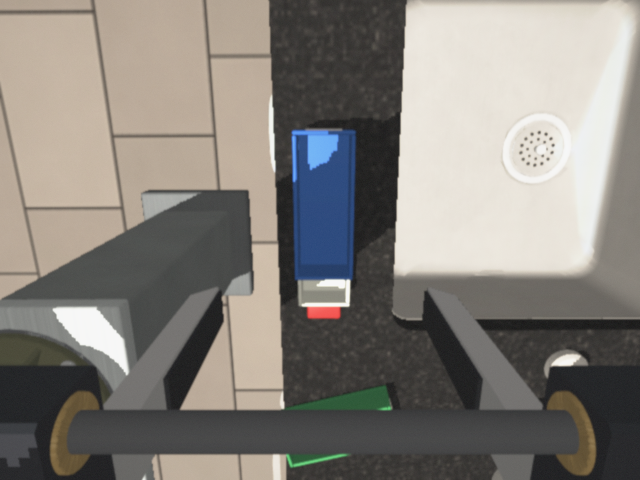

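Blue sits level with its rim at 0.0906, parallel to the base and shifted about 50 mm. The white end and red tab show at (324,292) and (324,311). Green is next.

Request:
move_arm:
  targets:
    - [1,-6.05,0.98,0.82,0,0,1.311]
    - [1,-6.05,0.98,0.82,0,0,1.311]
    - [1,-6.05,0.98,0.82,0,0,1.311]
    - [1,-6.05,0.98,0.82,0,0,1.311]
    - [1,-6.05,0.98,0.82,0,0,1.311]
    - [1,-6.05,0.98,0.82,0,0,1.311]
    - [1,-6.05,0.98,0.82,0,0,1.311]
    - [1,-6.05,0.98,0.82,0,0,1.311]
    - [1,-6.05,0.98,0.82,0,0,1.311]
    - [1,-6.05,0.98,0.82,0,0,1.311]
    - [1,-6.05,0.98,0.82,0,0,1.311]
    - [1,-6.05,0.98,0.82,0,0,1.311]

```text
time_s: 12.0
ee_pos: [0.4642, 0.0026, 0.263]
eef_rot: [-3.142, -0.0, 0.258]
force: [-0.6, 0.2, -0.4]
grip_width: 0.0942
grip_force: 0.0
```

Run:
```python
from h import *
o=ctrl.get_obs();im,d=ctrl.camera("wrist");W=world("wrist",d,o);save("w5",im)
print(o["ee_pos"],np.degrees(o["eef_rot"]),o["joint_vel"].round(3))
for r in ctrl.cut_out("wrist","green_tray_mid")[:2]:
    m=r["region"];f=rect(W,m,.038,.052);print(r["score"],r["point"],f)
    if f: plan(f[0][0]/1000,f[0][1]/1000,.029,f[2])
```

```text
[0.46421331 0.00263923 0.26300065] [-1.79999828e+02 -2.81744119e-03  1.47638077e+01] [ 0.001  0.001 -0.001  0.001 -0.001  0.014]
0.88 [324.1, 230.5] (array([435.4,  -6.4]), array([150.4,  60.1]), 14.83, 1725, 0.0454)
plan [-0.603  0.028  4.68 ] [ 0.      0.     -0.0021] dist 236.0
```

Request:
move_arm:
  targets:
    - [1,-0.6,0.028,0.8,0,0,-0.002]
    - [1,-0.6,0.028,1.6,0,0,-0.002]
    - [1,-0.6,0.028,2.4,0,0,-0.002]
    - [1,-0.6,0.028,3.2,0,0,-0.002]
    - [1,-0.6,0.028,3.8,0,0,-0.002]
    - [1,-0.6,0.028,4.3,0,0,-0.002]
    - [1,-0.6,0.028,4.6,0,0,-0.002]
    - [1,-0.6,0.028,4.67,0,0,-0.002]
    - [1,-0.6,0.028,4.67,0,0,-0.002]
    - [1,-0.6,0.028,4.67,0,0,-0.002]
    - [1,-0.6,0.028,4.67,0,0,-0.002]

```text
time_s: 13.2
ee_pos: [0.4361, -0.0065, 0.0304]
eef_rot: [3.141, -0.002, 0.257]
force: [-0.4, 0.2, 0.2]
grip_width: 0.0943
grip_force: 0.0
```

Request:
move_arm:
  targets:
    - [-0.3,0,0,0,0,0,0]
    - [-0.3,0,0,0,0,0,0]
    - [-0.3,0,0,0,0,0,0]
    - [-0.3,0,0,0,0,0,0]
    - [-0.3,0,0,0,0,0,0]
    - [-0.3,0,0,0,0,0,0]
    - [-0.3,0,0,0,0,0,0]
    - [-0.3,0,0,0,0,0,0]
    - [-0.3,0,0,0,0,0,0]
    - [-0.3,0,0,0,0,0,0]
  grip_force: 30

```text
time_s: 14.2
ee_pos: [0.4355, -0.0064, 0.0295]
eef_rot: [3.142, -0.0, 0.257]
force: [-0.1, -0.6, 0.8]
grip_width: 0.059
grip_force: 30.0
```

Run:
```python
from h import *
plan(.4168,.2555,.19,89.7)
```

```text
plan [ 0.968 -5.161 -3.21 ] [ 0.     -0.     -1.3088] dist 308.0
```

Request:
move_arm:
  targets:
    - [-0.3,0,0,-0.5,0,0,0]
    - [-0.3,0,0,-1.3,0,0,0]
    - [-0.3,0,-0.1,-2.1,0,0,-0.05]
    - [-0.3,0.1,-0.5,-2.8,0,0,-0.17]
    - [-0.3,0.2,-1.1,-3.2,0,0,-0.3]
    - [-0.3,0.35,-1.8,-3.2,0,0,-0.43]
    - [-0.3,0.5,-2.5,-3.2,0,0,-0.56]
    - [-0.3,0.6,-3.2,-3.2,0,0,-0.69]
    - [-0.3,0.7,-3.8,-3.2,0,0,-0.82]
    - [-0.3,0.8,-4.4,-3.2,0,0,-0.95]
    - [-0.3,0.9,-4.8,-3.2,0,0,-1.08]
    - [-0.3,0.96,-5.1,-3.2,0,0,-1.21]

```text
time_s: 15.4
ee_pos: [0.4168, 0.2537, 0.1892]
eef_rot: [-3.141, 0.0, 1.473]
force: [0.2, -0.0, -1.3]
grip_width: 0.0593
grip_force: 30.0
```

Request:
move_arm:
  targets:
    - [-0.3,0,0,0,0,0,-0.08]
    - [-0.3,0,0,0,0,0,-0.098]
    - [-0.3,0,0,0,0,0,-0.098]
    - [-0.3,0,0,0,0,0,-0.098]
    - [-0.3,0,0,0,0,0,-0.098]
    - [-0.3,0,0,0,0,0,-0.098]

```text
time_s: 16.0
ee_pos: [0.4172, 0.2523, 0.1895]
eef_rot: [3.142, -0.0, 1.564]
force: [-0.3, -0.3, -1.9]
grip_width: 0.0595
grip_force: 30.0
```

Run:
```python
from h import *
o=ctrl.get_obs();im,d=ctrl.camera("wrist");W=world("wrist",d,o)
print(o["ee_pos"],np.degrees(o["eef_rot"]),o["joint_vel"].round(3))
for r in ctrl.cut_out("wrist","green_tray_mid")[:1]:
    m=r["region"];z=o["ee_pos"][2]+.0155;print(rect(W,m,z-.007,z+.01),np.nanpercentile(W[m][:,2],[50,90,99])-z)
plan(.4168,.2554,.121,89.68)
```

```text
[0.4172448  0.25225784 0.18952891] [ 1.79997393e+02 -1.10662812e-03  8.95948379e+01] [ 0.001  0.003 -0.002 -0.001  0.001 -0.006]
(array([416.9, 259.9]), array([134.1,  60.8]), 89.7, 6948, 0.2055) [-0.03960507  0.00041582  0.00171157]
plan [ 0.061 -0.009  1.37 ] [ 0.0001 -0.     -0.001 ] dist 69.0
```

Request:
move_arm:
  targets:
    - [-0.3,0.065,-0.008,0,0,0,-0.001]
    - [-0.3,0.065,-0.008,0.3,0,0,-0.001]
    - [-0.3,0.065,-0.008,0.65,0,0,-0.001]
    - [-0.3,0.065,-0.008,1.0,0,0,-0.001]
    - [-0.3,0.065,-0.008,1.2,0,0,-0.001]
    - [-0.3,0.065,-0.008,1.3,0,0,-0.001]
    - [-0.3,0.065,-0.008,1.35,0,0,-0.001]
    - [-0.3,0.065,-0.008,1.36,0,0,-0.001]
    - [-0.3,0.065,-0.008,1.36,0,0,-0.001]
    - [-0.3,0.065,-0.008,1.36,0,0,-0.001]

```text
time_s: 17.1
ee_pos: [0.417, 0.2558, 0.122]
eef_rot: [3.141, -0.0, 1.566]
force: [0.3, -0.4, -1.0]
grip_width: 0.0593
grip_force: 30.0
```

Run:
```python
from h import *
o=ctrl.get_obs();print(o["ee_pos"],np.degrees(o["eef_rot"]),o["force"])
plan(.4168,.2554,.1196,89.68)
```

```text
[0.4170156  0.25579167 0.12195942] [ 1.79960176e+02 -2.11919976e-02  8.97135026e+01] [ 0.30146935 -0.38150965 -0.98017374]
plan [-0.008 -0.004  0.047] [ 0.0007 -0.0004  0.0006] dist 2.0
```

Request:
move_arm:
  targets:
    - [-0.3,-0.005,-0.004,0.015,0,0,0]
    - [-0.3,-0.005,-0.004,0.03,0,0,0]
    - [-0.3,-0.005,-0.004,0.04,0,0,0]
    - [-0.3,-0.005,-0.004,0.045,0,0,0]
    - [-0.3,-0.005,-0.004,0.045,0,0,0]
    - [-0.3,-0.005,-0.004,0.045,0,0,0]

```text
time_s: 17.7
ee_pos: [0.4166, 0.2554, 0.1195]
eef_rot: [3.141, -0.0, 1.566]
force: [-2.6, -1.9, 6.0]
grip_width: 0.0593
grip_force: 30.0
```

Request:
move_arm:
  targets:
    - [0.5,0,0,0,0,0,0]
    - [0.9,0,0,0,0,0,0]
    - [0.9,0,0,0,0,0,0]
    - [0.9,0,0,0,0,0,0]
    - [0.9,0,0,0,0,0,0]

```text
time_s: 18.2
ee_pos: [0.4166, 0.2554, 0.1192]
eef_rot: [-3.142, 0.0, 1.566]
force: [-0.9, -0.1, 0.3]
grip_width: 0.0888
grip_force: 0.0
```

Request:
move_arm:
  targets:
    - [1,0,0,-0.4,0,0,0]
    - [1,0,0,-1.2,0,0,0]
    - [1,0,0,-2.0,0,0,0]
    - [1,0,0,-2.8,0,0,0]
    - [1,0,0,-3.6,0,0,0]
    - [1,0,0,-4.0,0,0,0]
    - [1,0,0,-4.0,0,0,0]
    - [1,0,0,-4.0,0,0,0]
    - [1,0,0,-4.0,0,0,0]

```text
time_s: 19.1
ee_pos: [0.4163, 0.2553, 0.3179]
eef_rot: [-3.14, 0.001, 1.566]
force: [-0.8, 0.1, -1.1]
grip_width: 0.0942
grip_force: 0.0
```

Run:
```python
from h import *
o=ctrl.get_obs();im,d=ctrl.camera("wrist");W=world("wrist",d,o);save("w6",im)
b=ctrl.cut_out("wrist","green_tray_mid");print("green",rect(W,b[0]["region"],.128,.142))
b=ctrl.cut_out("wrist","blue_tray_mid");print("blue",rect(W,b[0]["region"],.083,.098) if b else 0)
im,d=ctrl.camera("top");W=world("top",d)
for t,z in(("green",.135),("blue",.09),("base",.045),("yellow",.045)):
    for r in ctrl.cut_out("top",t+"_tray_mid")[:1]: print("top",t,rect(W,r["region"],z-.007,z+.007))
im,d=ctrl.camera("scene");save("s6",im)
```

```text
green (array([416.8, 255.2]), array([149.4,  60. ]), 89.78, 2094, 0.1355)
blue (array([417.1, 354.9]), array([60. , 50.1]), -0.28, 755, 0.0906)
top green (array([416.6, 255.8]), array([150.8,  59. ]), 89.74, 571, 0.1355)
top base (array([415.9, 175.7]), array([58.2, 27.1]), 0.4, 259, 0.0418)
top yellow (array([ 437.3, -309.8]), array([149.1,  61. ]), 12.29, 466, 0.0444)
```

View pics/w6.png

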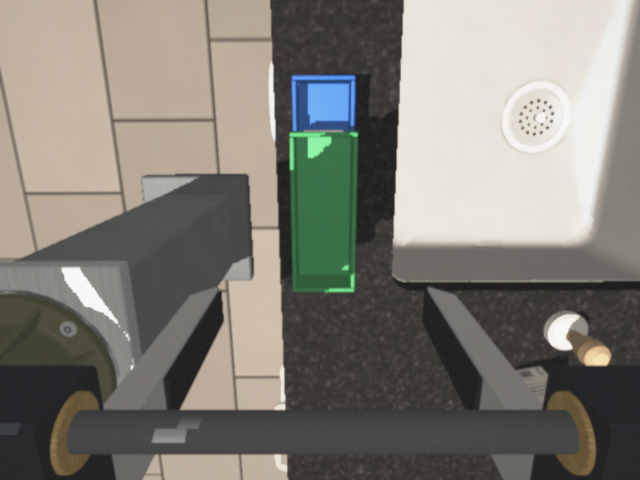

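View pics/s6.png

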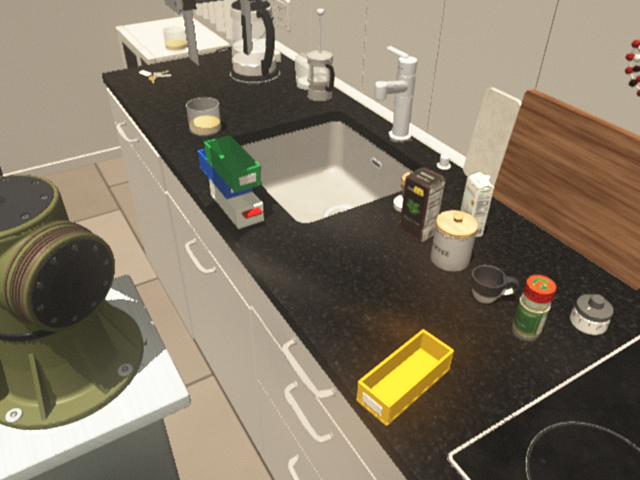

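The scene picture shows the stepped stack at (232,180), level and with green straight above the base. Yellow is untouched at (405,375).

```bash
python3 -c "
from station import ctrl
print(ctrl.hand_in())"
```

```text
the job is handed in; nothing more can be done
None
```

The job is handed in at about 19 s: blue sits on the base shifted about 50 mm away from the tab, green sits on blue straight above the base (all within about 1 mm as measured), and yellow was left alone.

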